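# Lock a gas valve shut: line up the slotted disc, push the lock bar through

### The job

Lock the gas valve on the panel shut. Push the red fin sideways with the fingertips to turn the blue slotted disc until its slot lines up with the steel lock bar, then push the bar by its yellow tab through the slot until the tab comes up against the two dark stop blocks, fully home. Only push: do not pinch the fin or the tab between the fingers, do not lift the bar, do not disturb the loose things around, and move clear at the end.

Things in the scene. Friction and masses are not known exactly. Their poses are not given: they have to be found in the camera images.
- valve_panel: Aluminium base plate fixed to the table, carrying the lock: 12 mm thick, plate x -100..100, y -180..110 mm. Origin: on the table surface under the disc's upright axis; z up, y = the way the bar is to be pushed, x = away from the robot (turned by up to 20 degrees). All panel coordinates below are in this frame, in mm. A round gauge (48 across, top at z 42) is at x 70, y 66; a copper pipe runs to +x below z 32.
- lock_disc (a joint): Angle (rad) of the blue slotted disc about its upright axis. 0 = slot exactly in line with the bar; growing = clockwise seen from above. Turns -0.6 to 1.3, stays where it is left, needs a push of about 2 N at the fin (friction 0.08 N m). Starts at 0.45 to 1.15: the fin must be pushed anticlockwise, towards the panel's -y.
- disc_center (a point): Centre of the disc's slot floor, on the axis, 29 mm above the table. The blue disc is 60 mm across, z 26..43, with a slot 16 wide right across its diameter, open at the top, with a white floor. A flat blue arm (14 wide, z 43..49), square to the slot, carries the red fin.
- fin_top (a point): Middle of the top edge of the red upright fin on the disc's arm, 80 mm above the table, 52 from the disc's axis. The fin is a plate 24 long along the arm (40 to 64 from the axis), 8 thick, from 49 to 80 above the table. At disc angle q its middle is at panel x = -52 cos q, y = 52 sin q.
- lock_bar: Loose steel lock bar lying in an open channel, 10 mm wide, 12 tall, about 130 g, sliding friction about 1 N. Origin: on its underside, under the middle of its yellow tab, 30 above the table; y along the bar towards the disc (parallel to the panel's y). It runs from y -4 to its rounded nose at y 93. Starts with its origin at panel x 0, y -150 to -132; fully home at panel y -47.
- tab_top (a point): Middle of the top edge of the bar's yellow tab, an upright plate across the bar: 34 mm wide (x), 8 thick (4 either side of the bar's origin in y), standing from 42 to 75 above the table. Push it on its face away from the disc, towards the panel's +y.
- bar_nose (a point): Tip of the bar's rounded nose, at the middle of its height, 93 mm ahead of the bar's origin; fully home it is at panel y 46, inside the keeper.
- stop_face (a point): Midway between the two dark stop blocks, on the plane of the faces (panel y -43) that the tab's front face meets when the bar is home. Blocks: x 9..20 mm on either side, y -43..-33, top 58 above the table. The bar's channel runs from here back to panel y -159: floor 30 above the table, walls 13 apart and 39 high, outer width 37.
- keeper_mouth (a point): Middle of the mouth of the dark keeper beyond the disc that receives the bar's end: panel x -17..17, y 34..54 mm, gap 17 wide, open at the top, top 42 above the table.
- spanner: Bystander, leave alone: steel open spanner 130 long, lying on the panel beyond the bar's channel (mm).
- gasket: Bystander, leave alone: copper ring 28 across, 4 thick, lying on the panel on the near side of the channel (mm). Origin: centre of its underside.
- blank_cap: Bystander, leave alone: plain steel cylinder 24 across, 22 tall, standing on the panel on the near side of the channel (mm). Origin: centre of its underside.
- vial: Bystander, leave alone: small amber glass jar with blue cap, 24 across, 36 tall, standing on the panel near its near left corner (mm). Origin: centre of its underside.
- dewar: Bystander, leave alone: silver and blue vacuum flask with white stopper, 110 across, 182 tall, standing to the right of the panel (mm). Origin: centre of its underside.
- wipes_box: Bystander, leave alone: white carton of paper wipes, 120 x 220 x 75 tall, standing to the left of the panel (mm). Origin: centre of its underside.
- dish: Bystander, leave alone: white ceramic dish 80 across, 20 tall, to the right of the panel (mm). Origin: centre of its underside.

How it is judged:
By the outcome, as a careful person would: the job done as asked, in the order asked, and still so for the second after the job is handed in, with the robot touching nothing.
It also fails if it takes over 48 s, if anything falls off the work surface, if the arm or the gripper's body presses on something with over 40 N, if the wrist force passes 120 N, or if a joint passes its speed limit or range.

### The arm

A 6-joint arm with a two-finger parallel gripper is mounted at the origin on the work surface. World frame = base frame: x ahead of the robot, y to its left, z up, the work surface at z = 0. Lengths are in mm, angles in rad, forces in N, time in s.
With the tool pointing down it reaches from about 275 to 1000 mm from the base axis. Payload 8.4 kg.
Tool frame: the origin (TCP) lies at the very end of the fingers, on their centre line; the grasp point (between the pads) lies 19 mm behind it; z points along the fingers, y is the direction in which the jaws open and shut (so a half turn about z gives the same grasp; the last joint's range is limited). The gripper opens to 85 mm and grips with 20 to 120 N. Pads are 22 mm wide; open, the fingers measure 114 mm over their backs; the gripper's body (76 mm by 85 mm) begins 54 mm behind the grasp point. The pads swing forward as they close: fully open they stand 13 mm farther back than shut.
Start: joints at [-1.211, 0.353, 1.633, -0, 1.155, -0.002], TCP at [221.223, -584.541, 231.281] pointing down, gripper open.
Joint ranges: [-2.63, 2.63], [-0.92, 2.1], [0.06, 2.66], [-1.3, 4.44], [0, 2.69], [-3.02, 3.02]. Speed limits (rad/s): [2.22, 2.22, 2.79, 3.14, 3.14, 3.14].

### API

Orientations are given as [roll, pitch, yaw] about the fixed x, y, z axes, in that order (R = Rz(yaw) Ry(pitch) Rx(roll)).
In Python, from rig import r gives the robot as it stands.
- The arm moves only by the tool jog_arm, never from a script. Its argument "increments" is text: rows parted by semicolons, each of 7 numbers parted by spaces: the shift along the tool's x, y, z in cm, then the turn, a rotation vector about the tool's x, y, z in rad, then the opening, from -1 (shut) to 1 (fully open). A call has exactly 8 rows; each row shifts and turns the commanded pose from where the row before left it, along the tool's axes as they then stand; what a row does not reach is not made up. A row lasts 1/10 s, in which the tool goes at most 50 mm and 8.59 degrees, less where a joint would pass 70% of its speed; a pose out of reach is approached as far as the arm can. A call with a gripper value outside its range is refused whole. The fingers move at their own pace and stop on an object; "squeeze" is the grip in N (left out, the last holds). Time passes only in rows, so rows that do not move let the fingers close, or fill a call up. It gives the time, the measured TCP pose, the force and the opening at its end, in the units of the state.
- r.sense(): the state, without advancing time (a new reading comes with each control period).
- r.grab_frame(name): name is "side" or "top" or "wrist"; returns the picture (400x640x3 uint8, red, green, blue); there is no depth.
- r.camera_info(name): a dict with "K" (3x3 intrinsics, pixels), "dist_coeffs" ([k1, k2, p1, p2, k3] as OpenCV has them; the pictures are not rectified), "rvec" (rotation vector, rad) and "tvec" (3), from world to camera coordinates, as OpenCV has them. Camera axes: x right, y down, z forward; pixel columns grow to the right and rows downward; lengths in mm; the calibration is good to about 2 mm. A picture is of the moment at which its call begins: read the wrist's pose just before it. camera_info takes no time and is no camera call; for the wrist camera it gives the pose at the moment of the call.
- r.sign_off(): hands the job in, once; it reports no verdict.
The state is a dict: "clock": time; "qpos": joint angles; "qvel": joint speeds; "joint_efforts": joint torques, N m; "eef_pos": TCP position; "tcp_rot": TCP orientation; "contact_force": force on the tool from outside, world axes, zero at the start; "wrist_torque": the same for the moment, N m; "opening": opening from 0.0 (shut) to 1.0 (fully open).
Only numpy, scipy, OpenCV 4.12 (cv2) and the standard library are available. Lean on these libraries where they do the work, as an engineer would, in place of code of your own. Each camera call takes 0.05 s, during which the arm holds its last target.

## Working session

There is one attempt and no reset: what is moved stays moved. The work goes in short steps, Python scripts to look and compute and a tool call to move; the robot and the scene stay as the last step left them, time stands still between calls to the robot, and variables do not carry over. Pictures are saved under pics/ and viewed, and the job is handed in when it is done.

Besides the shell and the picture viewer there is one more tool, called after "Emit:" by a JSON object that holds its "name" and its "arguments", one argument or row to a line. jog_arm: Moves the arm, as the interface text tells. Its arguments: {"type":"object","properties":{"increments":{"type":"string"},"squeeze":{"type":"number"}},"required":["increments"]}

```bash
ls; mkdir -p pics
python3 - <<'E'
from rig import r
import cv2
print(r.sense())
for n in ["top","side","wrist"]:
    i=r.camera_info(n); print(n,i)
    cv2.imwrite(f"pics/{n}0.png",r.grab_frame(n)[:,:,::-1])
E
```

```text
pics
{'clock': 0.0, 'qpos': array([-1.21141864e+00,  3.53638948e-01,  1.63412895e+00, -1.30763088e-05,
        1.15519902e+00, -2.40006351e-03]), 'qvel': array([ 1.02776108e-03, -3.55421978e-05, -1.78413785e-03,  1.19229691e-03,
       -2.04015592e-03, -5.48542139e-04]), 'joint_efforts': array([-1.13382572e-03, -6.05248690e+01, -3.42065763e+01, -1.96760498e-04,
        9.27662681e-03,  7.46034999e-06]), 'eef_pos': array([ 221.04098048, -584.10262037,  230.56964298]), 'tcp_rot': array([-3.14021836e+00,  8.65756572e-06,  3.61783043e-01]), 'contact_force': array([ 0.05504298,  0.52217673, -0.31081448]), 'wrist_torque': array([-0.04287161, -0.0185787 , -0.01423613]), 'opening': 1.0045083859648496}
top {'K': array([[457.39025524,   0.        , 313.60909413],
       [  0.        , 457.39025524, 192.13319369],
       [  0.        ,   0.        ,   1.        ]]), 'dist_coeffs': array([0.01989185, 0.        , 0.        , 0.        , 0.        ]), 'rvec': array([ 2.14122218, -2.1839233 ,  0.09750604]), 'tvec': array([3.52388734e-01, 4.88491992e+02, 1.26838990e+03])}
side {'K': array([[507.7169101 ,   0.        , 322.03602459],
       [  0.        , 507.7169101 , 192.54347858],
       [  0.        ,   0.        ,   1.        ]]), 'dist_coeffs': array([0.02565809, 0.        , 0.        , 0.        , 0.        ]), 'rvec': array([ 0.27478238, -2.67902487,  1.39216239]), 'tvec': array([ 488.40537917,  112.75738837, 1651.21107915])}
wrist {'K': array([[287.83462856,   0.        , 319.28104173],
       [  0.        , 287.83462856, 195.53959756],
       [  0.        ,   0.        ,   1.        ]]), 'dist_coeffs': array([-0.05023194,  0.        ,  0.        ,  0.        ,  0.        ]), 'rvec': array([-2.39842355,  1.65813627,  0.22085805]), 'tvec': array([-625.0236559 ,  -33.7204732 ,  377.56602482])}
```

View pics/top0.png

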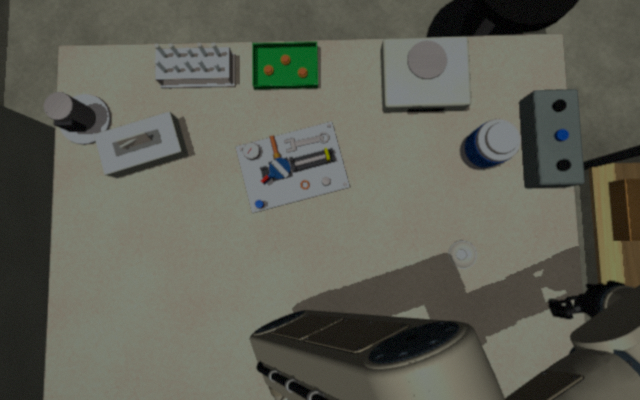

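View pics/side0.png

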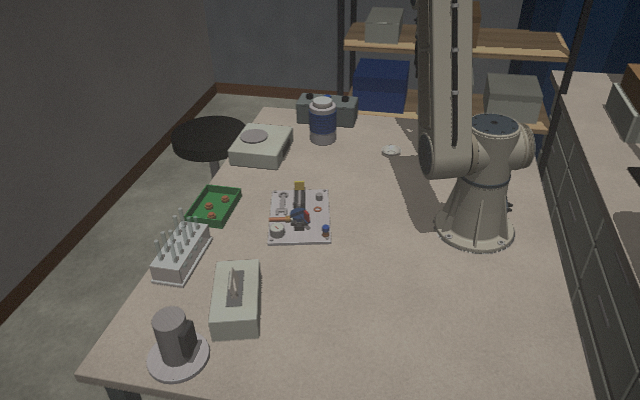

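View pics/wrist0.png

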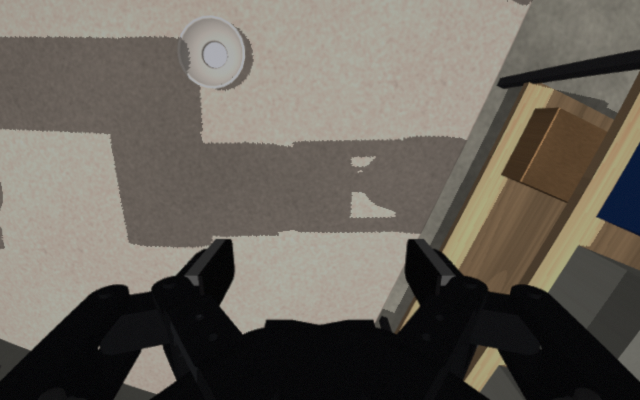

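```bash
cat > h.py <<'E'
from rig import r
import cv2, numpy as np
def ray(info,px):
    K,d=info["K"],info["dist_coeffs"]
    R,_=cv2.Rodrigues(info["rvec"]); t=np.array(info["tvec"]).reshape(3)
    u=cv2.undistortPoints(np.array(px,float).reshape(-1,1,2),K,d).reshape(-1,2)
    D=np.c_[u,np.ones(len(u))]@R
    return -R.T@t,D
def onplane(info,px,z):
    C,D=ray(info,px); z=np.broadcast_to(z,len(D))
    return C+D*((z-C[2])/D[:,2])[:,None]
def proj(info,P):
    return cv2.projectPoints(np.array(P,float).reshape(-1,1,3),info["rvec"],info["tvec"],info["K"],info["dist_coeffs"])[0].reshape(-1,2)
E
python3 - <<'E'
from h import *
im=cv2.imread("pics/top0.png")
cv2.imwrite("pics/topz.png",cv2.resize(im[110:220,230:360],None,fx=6,fy=5.4,interpolation=cv2.INTER_CUBIC) if 0 else cv2.resize(im[115:215,230:360],None,fx=6,fy=6,interpolation=cv2.INTER_CUBIC))
i=r.camera_info("top")
print(onplane(i,[[328,155],[281,168],[265,182]],[75,29,80]))
w=r.camera_info("wrist");R,_=cv2.Rodrigues(w["rvec"])
from scipy.spatial.transform import Rotation as Ro
s=r.sense();T=Ro.from_euler('xyz',s["tcp_rot"]).as_matrix()
C=-R.T@w["tvec"]; print("cam in tool",T.T@(C-s["eef_pos"])); print("cam axes in tool (cols)",(T.T@R.T).round(3)); print("tool in world",T.round(3))
E
```

```text
[[584.69201282 -51.24133372  75.        ]
 [558.70799861  81.85468555  29.        ]
 [513.10584189 121.58353948  80.        ]]
cam in tool [  65.73527766    0.3567837  -142.53813996]
cam axes in tool (cols) [[-0.001 -0.965 -0.262]
 [ 1.    -0.001  0.001]
 [-0.001 -0.262  0.965]]
tool in world [[ 0.935  0.354 -0.   ]
 [ 0.354 -0.935  0.001]
 [ 0.    -0.001 -1.   ]]
```

View pics/topz.png

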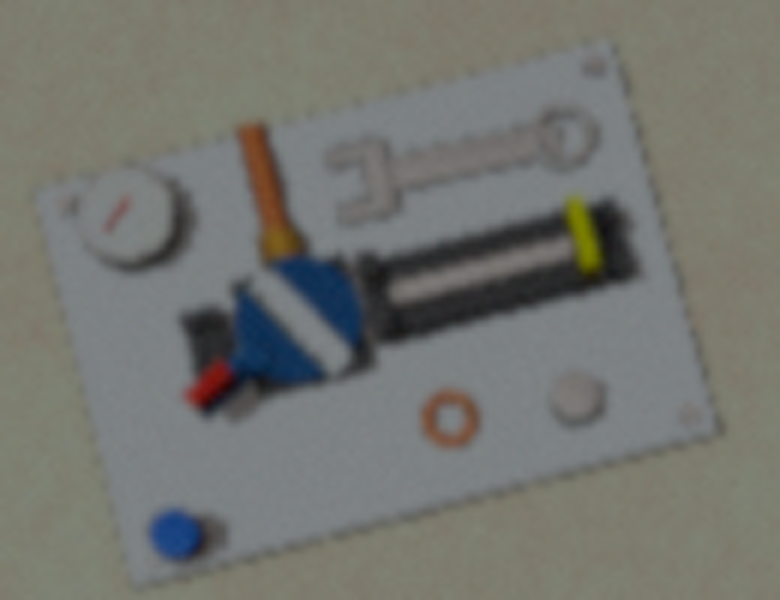

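Emit:
{"name": "jog_arm", "arguments": {
  "increments": "3 -2.9 0 0 0 0 -1;3 -2.9 0 0 0 0 -1;3 -2.9 0 0 0 0 -1;3 -2.9 0 0 0 0 -1;3 -2.9 0 0 0 0 -1;3 -2.9 0 0 0 0 -1;3 -2.9 0 0 0 0 -1;3 -2.9 0 0 0 0 -1",
  "squeeze": 40
}}

```text
clock: 0.95
eef_pos: [363.9, -281.0, 231.3]
tcp_rot: [-3.142, -0.0, 0.361]
contact_force: [0.4, -0.8, 1.5]
opening: 0.0
```

Emit:
{"name": "jog_arm", "arguments": {
  "increments": "3 -2.9 0 0 0 0 -1;3 -2.9 0 0 0 0 -1;3 -2.9 0 0 0 0 -1;3 -2.9 0 0 0 0 -1;3 -2.9 0 0 0 0 -1;3 -2.9 0 0 0 0 -1;2 -2.9 0 0 0 0.08 -1;0 0 0 0 0 0.08 -1"
}}

```text
clock: 1.75
eef_pos: [479.6, -18.5, 231.2]
tcp_rot: [-3.141, -0.001, 0.202]
contact_force: [-0.5, -0.6, 0.1]
opening: 0.001
```

Run:
```python
from h import *
import pickle
s=r.sense();print(s["clock"],s["eef_pos"],s["tcp_rot"],np.abs(s["qvel"]).max(),s["contact_force"],s["opening"])
i=r.camera_info("wrist");im=r.grab_frame("wrist")[:,:,::-1]
cv2.imwrite("pics/w1.png",im); pickle.dump((i,s),open("w1.pkl","wb"))
```

```text
1.75 [479.6395286  -18.53573553 231.18898182] [-3.14058400e+00 -5.10066669e-04  2.01975335e-01] 0.7343827359281873 [-0.53799311 -0.6492192   0.06885304] 0.0009569021613033116
```

View pics/w1.png

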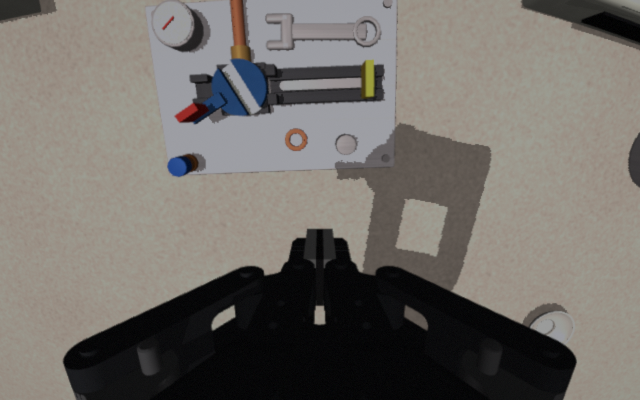

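Emit:
{"name": "jog_arm", "arguments": {
  "increments": "0 -2.5 3 0 0 0 -1;0 -2.5 3 0 0 0 -1;0 0 3 0 0 0 -1;0 0 0 0 0 0 -1;0 0 0 0 0 0 -1;0 0 0 0 0 0 -1;0 0 0 0 0 0 -1;0 0 0 0 0 0 -1"
}}

```text
clock: 2.6
eef_pos: [469.5, 26.7, 142.3]
tcp_rot: [3.141, -0.002, 0.201]
contact_force: [-0.6, -0.4, -0.4]
opening: 0.004
```

Run:
```python
from h import *
import pickle
s=r.sense();print(s["clock"],s["eef_pos"],s["tcp_rot"],np.abs(s["qvel"]).max(),s["contact_force"],s["opening"])
i=r.camera_info("wrist");im=r.grab_frame("wrist")[:,:,::-1]
cv2.imwrite("pics/w2.png",im); pickle.dump((i,s),open("w2.pkl","wb"))
```

```text
2.6 [469.46947259  26.74411175 142.33367267] [ 3.14132913e+00 -1.85793804e-03  2.01326737e-01] 0.006895282165531634 [-0.56681284 -0.35092269 -0.38553154] 0.004362028856924118
```

View pics/w2.png

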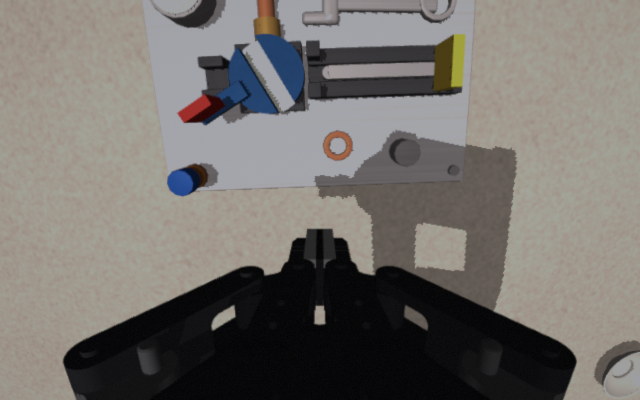

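Run:
```python
from h import *
im=cv2.imread("pics/w2.png")
a=cv2.resize(im[20:135,165:325],None,fx=5,fy=5,interpolation=cv2.INTER_CUBIC);cv2.imwrite("pics/w2a.png",a)
b=cv2.resize(im[20:135,315:475],None,fx=5,fy=5,interpolation=cv2.INTER_CUBIC);cv2.imwrite("pics/w2b.png",b)
```

```text
(no output)
```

View pics/w2a.png

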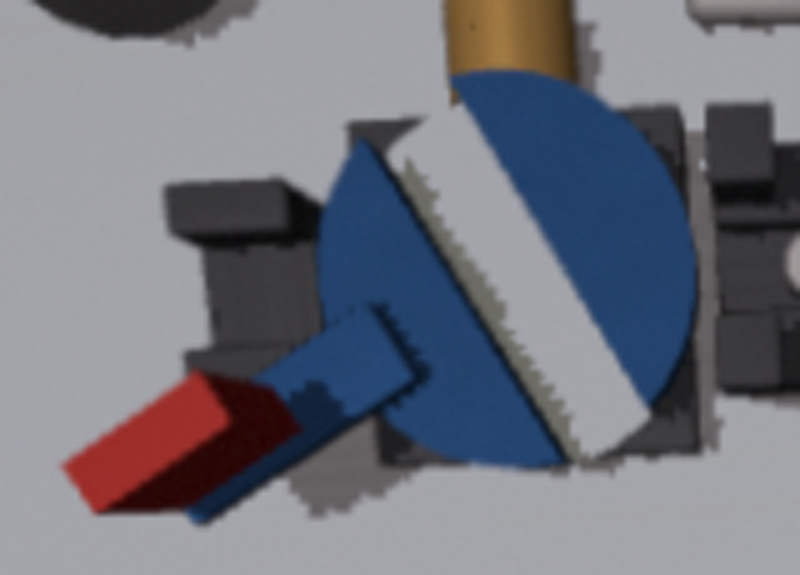

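View pics/w2b.png

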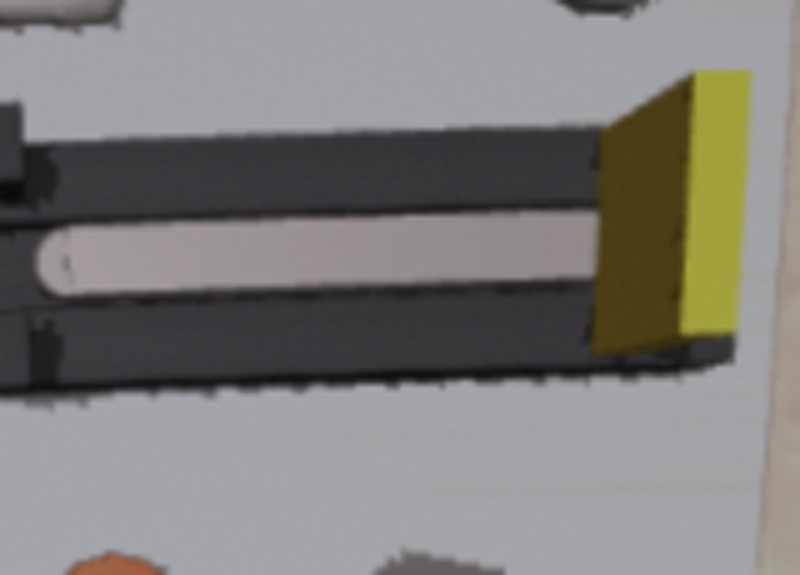

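Run:
```python
from h import *
import pickle
i,s=pickle.load(open("w2.pkl","rb"))
def L(p,z,off): return onplane(i,(np.array(p,float)+.5)/5-.5+np.array(off),z)
A=(165,20);B=(315,20)
fin=L([(62,467),(196,373),(232,415),(97,513)],80,A)
print("fin",fin.mean(0),[np.linalg.norm(fin[k]-fin[k-1]).round(1) for k in range(4)])
c=L([(318,260),(505,70),(600,105),(655,165),(695,270),(690,340),(500,467),(400,425)],43,A)[:,:2]
M=np.c_[2*c,np.ones(len(c))];x=np.linalg.lstsq(M,(c**2).sum(1),rcond=None)[0]
D=x[:2];print("disc",D,"rad",np.sqrt(x[2]+D@D))
s1=L([(360,140),(560,462)],43,A);s2=L([(458,85),(648,410)],43,A)
for q in(s1,s2):
    d=q[0]-q[1];print("slot dir ang",np.degrees(np.arctan2(d[1],d[0])),d)
n=np.array([-(s1[0]-s1[1])[1],(s1[0]-s1[1])[0]]);n/=np.linalg.norm(n)
print("slot width",(s2-s1)[:,:2]@n, "disc off",(D-s1[0,:2])@n,(D-s2[0,:2])@n)
tab=L([(694,70),(750,70),(736,332),(680,335)],75,B);T=tab.mean(0)
print("tab",T,[np.linalg.norm(tab[k]-tab[k-1]).round(1) for k in range(4)])
for q in (L([(70,226),(598,210)],42,B),L([(70,296),(598,277)],42,B),L([(50,145),(600,125)],39,B)):
    d=q[0]-q[1];print("bar ang",np.degrees(np.arctan2(-d[0],d[1])))
nose=L([(37,262)],38,B)[0];print("nose",nose)
d=nose[:2]-T[:2];print("tab-nose",np.linalg.norm(d),np.degrees(np.arctan2(-d[0],d[1])))
d=D-T[:2];print("tab-disc",np.linalg.norm(d),np.degrees(np.arctan2(-d[0],d[1])))
# panel near edge
im=cv2.imread("pics/w2.png")
e=onplane(i,[(200,190),(462,180)],12);d=e[0]-e[1];print("edge",np.degrees(np.arctan2(-d[0],d[1])))
# second view top
```

```text
fin [523.90379328 125.60393191  80.        ] [np.float64(7.6), np.float64(23.5), np.float64(7.2), np.float64(24.1)]
disc [558.55022137  87.09808806] rad 29.602299545842442
slot dir ang 42.713518533152325 [41.96515333 38.74266545  0.        ]
slot dir ang 41.84265198078904 [41.88157497 37.50258842  0.        ]
slot width [-17.3966472 -16.5421889] disc off -8.446098526950538 8.950548676119546
tab [591.47572844 -45.96692464  75.        ] [np.float64(34.2), np.float64(7.7), np.float64(33.9), np.float64(8.0)]
bar ang 13.69932785793465
bar ang 13.95659146493967
bar ang 14.068330315829307
nose [569.95628871  44.21911325  38.        ]
tab-nose 92.71789318165551 13.420495618081151
tab-disc 137.07803113258618 13.898070964122715
edge 13.719014637506348
```

Emit:
{"name": "jog_arm", "arguments": {
  "increments": "0 0 0 0 0 -0.04 -1;2.45 -2.4 0 0 0 0 -1;2.45 -2.4 0 0 0 0 -1;2.45 -2.4 0 0 0 0 -1;2.45 -2.3 0 0 0 0 -1;0 0 0 0 0 0 -1;0 0 2 0 0 0 -1;0 0 2 0 0 0 -1"
}}

```text
clock: 3.45
eef_pos: [541.4, 142.6, 101.5]
tcp_rot: [3.141, -0.001, 0.242]
contact_force: [-0.1, -0.2, 0.7]
opening: 0.004
```

Emit:
{"name": "jog_arm", "arguments": {
  "increments": "0 0 2 0 0 0 -1;0 0 2.2 0 0 0 -1;0 0 0 0 0 0 -1;0 0 0 0 0 0 -1;0 0 0 0 0 0 -1;0 0 0 0 0 0 -1;0 0 0 0 0 0 -1;0 0 0 0 0 0 -1"
}}

```text
clock: 4.25
eef_pos: [541.4, 142.8, 59.9]
tcp_rot: [3.142, -0.001, 0.242]
contact_force: [0.2, -1.2, 0.3]
opening: 0.002
```

```bash
cat >> h.py <<'E'
import pickle
psi=0.241;O=np.array([558.5,87.1]);EX=np.array([np.cos(psi),np.sin(psi)]);EY=np.array([-np.sin(psi),np.cos(psi)])
def pan(w): w=np.asarray(w)[...,:2]-O; return np.stack([w@EX,w@EY],-1)
def snap(n):
    s=r.sense();i=r.camera_info("wrist");im=r.grab_frame("wrist")[:,:,::-1]
    cv2.imwrite(f"pics/{n}.png",im);pickle.dump((i,s),open(n+".pkl","wb"))
    print(s["clock"],s["eef_pos"].round(1),s["tcp_rot"].round(3),"F",s["contact_force"].round(2),"panel",pan(s["eef_pos"]).round(1))
    return s,i,im
E
python3 - <<'E'
from h import *
snap("w3")
def P(q,e=0):
    d=4+11*np.sin(q)+7.5*np.cos(q)+e
    return 52*np.array([-np.cos(q),np.sin(q)])+d*np.array([np.sin(q),np.cos(q)])
for q in [1.08,.9,.7,.5,.3,.2,.1,0]: print(q,P(q).round(1))
E
```

```text
4.25 [541.4 142.8  59.9] [ 3.142e+00 -1.000e-03  2.420e-01] F [ 0.17 -1.16  0.27] panel [-3.3 58.2]
1.08 [-9.3 54. ]
0.9 [-18.8  51.5]
0.7 [-28.9  46.4]
0.5 [-38.   38.8]
0.3 [-45.4  29.1]
0.2 [-48.3  23.6]
0.1 [-50.5  17.7]
0 [-52.   11.5]
```

View pics/w3.png

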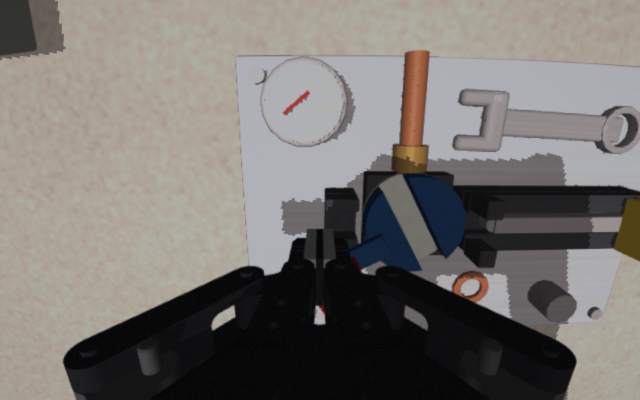

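Emit:
{"name": "jog_arm", "arguments": {
  "increments": "-0.6 0.4 0 0 0 0 -1;-0.5 0.1 0 0 0 0 -1;-0.45 0.15 0 0 0 0 -1;-0.5 0.25 0 0 0 0 -1;-0.5 0.25 0 0 0 0 -1;-0.45 0.4 0 0 0 0 -1;-0.45 0.35 0 0 0 0 -1;0 0 0 0 0 0 -1"
}}

```text
clock: 5.1
eef_pos: [510.9, 115.3, 59.0]
tcp_rot: [-3.142, 0.002, 0.241]
contact_force: [-0.4, 0.2, -0.6]
opening: 0.002
```

Run:
```python
from h import *
snap("w4")
```

```text
5.1 [510.9 115.3  59. ] [-3.142e+00  2.000e-03  2.410e-01] F [-0.4   0.24 -0.63] panel [-39.5  38.7]
```

View pics/w4.png

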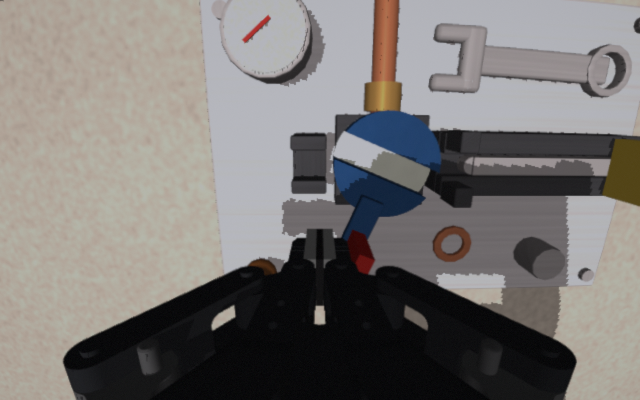

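Run:
```python
from h import *
im=cv2.imread("pics/w4.png")
cv2.imwrite("pics/w4a.png",cv2.resize(im[95:285,300:480],None,fx=4,fy=3.1579*0+3.15,interpolation=cv2.INTER_CUBIC) if 0 else cv2.resize(im[100:230,320:450],None,fx=4.5,fy=4.5,interpolation=cv2.INTER_CUBIC))
```

```text
(no output)
```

View pics/w4a.png

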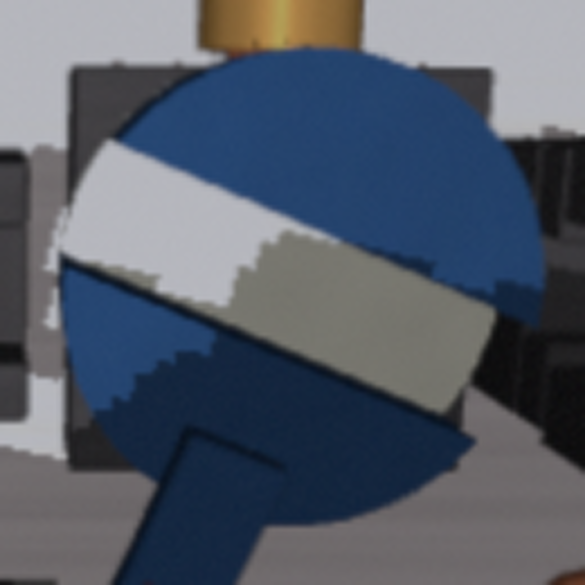

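Run:
```python
from h import *
i,s=pickle.load(open("w4.pkl","rb"))
L=lambda p:pan(onplane(i,(np.array(p,float)+.5)/4.5-.5+np.array([320,100]),43))
for p in ([(120,137),(495,308)],[(62,262),(470,440)]):
    a=L(p);d=a[1]-a[0];print(a.round(1),"q",np.arctan2(d[0],-d[1])*-1)
    n=np.array([d[1],-d[0]])/np.linalg.norm(d);print("off from axis",(a@n).round(1))
```

```text
[[ 19.8  23.6]
 [ -0.8 -23.7]] q 0.4113959637013763
off from axis [-8.7 -8.7]
[[  4.8  30.4]
 [-17.9 -22.2]] q 0.4078737978701088
off from axis [7.6 7.6]
```

Emit:
{"name": "jog_arm", "arguments": {
  "increments": "-0.25 0.35 0 0 0 0 -1;-0.25 0.35 0 0 0 0 -1;-0.25 0.35 0 0 0 0 -1;-0.15 0.3 0 0 0 0 -1;-0.1 0.25 0 0 0 0 -1;-0.1 0.2 0 0 0 0 -1;0 0 0 0 0 0 -1;0 0 0 0 0 0 -1"
}}

```text
clock: 5.95
eef_pos: [505.4, 95.7, 59.2]
tcp_rot: [3.141, 0.001, 0.242]
contact_force: [0.2, 0.2, -0.5]
opening: -0.001
```

Run:
```python
from h import *
s,i,im=snap("w5")
c=proj(i,[*O,43])[0].round().astype(int)-65; print(c)
im=np.ascontiguousarray(im)
cv2.imwrite("pics/w5a.png",cv2.resize(im[max(c[1],0):c[1]+130,c[0]:c[0]+130],None,fx=4.5,fy=4.5,interpolation=cv2.INTER_CUBIC))
```

```text
5.95 [505.4  95.7  59.2] [3.141e+00 1.000e-03 2.420e-01] F [ 0.18  0.21 -0.48] panel [-49.5  21. ]
[292  83]
```

View pics/w5a.png

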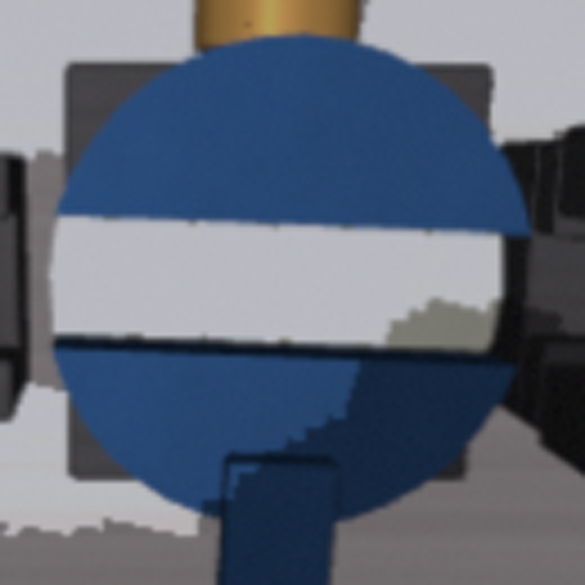

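Run:
```python
from h import *
i,s=pickle.load(open("w5.pkl","rb"))
L=lambda p,z=43:pan(onplane(i,(np.array(p,float)+.5)/4.5-.5+np.array([292,83]),z))
for p in ([(60,215),(525,235)],[(60,347),(510,364)]):
    a=L(p);d=a[1]-a[0];print(a.round(1),"q",np.arctan2(d[0],-d[1])*-1)
    n=np.array([d[1],-d[0]])/np.linalg.norm(d);print("off from axis",(a@n).round(1))
```

```text
[[  9.7  28.2]
 [  7.5 -28. ]] q 0.039387862613681573
off from axis [-8.5 -8.5]
[[ -6.2  28.4]
 [ -8.3 -27.3]] q 0.03663096035901873
off from axis [7.3 7.3]
```

View pics/w5.png

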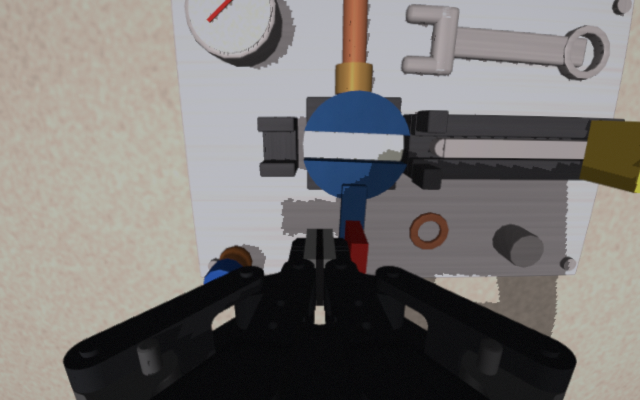

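Emit:
{"name": "jog_arm", "arguments": {
  "increments": "-0.05 0.1 0 0 0 0 -1;-0.05 0.1 0 0 0 0 -1;0 0 0 0 0 0 -1;0 0 0 0 0 0 -1;0.3 -0.8 0 0 0 0 -1;0.3 -0.8 0 0 0 0 -1;0 0 -3 0 0 0 -1;0 0 -3 0 0 0 -1"
}}

```text
clock: 6.8
eef_pos: [506.5, 111.4, 119.2]
tcp_rot: [-3.142, 0.003, 0.243]
contact_force: [0.7, 0.3, -0.7]
opening: 0.001
```

Emit:
{"name": "jog_arm", "arguments": {
  "increments": "0 0 -3 0 0 0 -1;0 0 0 0 0 0 -1;0 0 0 0 0 0 -1;0 0 0 0 0 0 -1;0 0 0 0 0 0 -1;0 0 0 0 0 0 -1;0 0 0 0 0 0 -1;0 0 0 0 0 0 -1"
}}

```text
clock: 7.6
eef_pos: [507.2, 110.6, 148.9]
tcp_rot: [-3.142, 0.001, 0.242]
contact_force: [-0.3, 0.3, 0.2]
opening: -0.001
```

Run:
```python
from h import *
s,i,im=snap("w6")
c=proj(i,[*O,43])[0].round().astype(int); print(c)
x,y=c[0]-50,max(c[1]-50,0);print(x,y)
cv2.imwrite("pics/w6a.png",cv2.resize(np.ascontiguousarray(im[y:y+100,x:x+130]),None,fx=6,fy=6,interpolation=cv2.INTER_CUBIC))
```

```text
7.6 [507.2 110.6 148.9] [-3.142e+00  1.000e-03  2.420e-01] F [-0.29  0.27  0.2 ] panel [-44.2  35.1]
[360 144]
310 94
```

View pics/w6a.png

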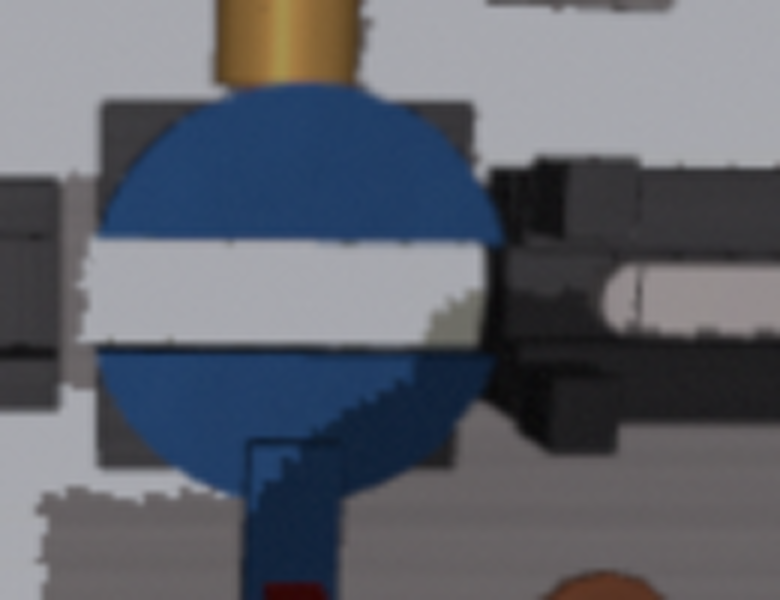

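Emit:
{"name": "jog_arm", "arguments": {
  "increments": "0.9 4.1 0 0 0 0 -1;0.9 4.1 0 0 0 0 -1;0.9 4.1 0 0 0 0 -1;0.9 4.1 0 0 0 0 -1;0.8 3.8 0 0 0 0 -1;0 0 0 0 0 0 -1;0 0 0 0 0 0 -1;0 0 0 0 0 0 -1"
}}

```text
clock: 8.45
eef_pos: [597.7, -74.2, 149.0]
tcp_rot: [-3.141, 0.001, 0.242]
contact_force: [0.1, 0.3, 0.4]
opening: 0.006
```

Run:
```python
from h import *
s,i,im=snap("w7")
print(proj(i,[*(O+EY*-137),75]))
```

```text
8.45 [597.7 -74.2 149. ] [-3.141e+00  1.000e-03  2.420e-01] F [0.14 0.31 0.36] panel [  -0.4 -166. ]
[[281.7071957  203.72556806]]
```

View pics/w7.png

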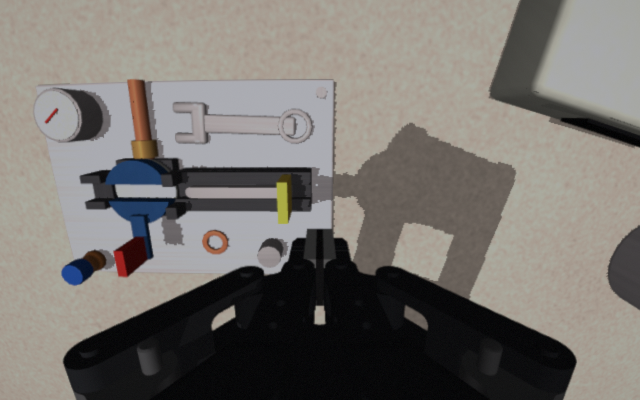

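Emit:
{"name": "jog_arm", "arguments": {
  "increments": "0 0 3 0 0 0 -1;0 0 3 0 0 0 -1;0 0 3 0 0 0 -1;0.05 0 1 0 0 0 -1;0 0 0 0 0 0 -1;0 0 0 0 0 0 -1;0 -0.5 0 0 0 0 -1;0 -0.5 0 0 0 0 -1"
}}

```text
clock: 9.3
eef_pos: [597.3, -64.8, 50.6]
tcp_rot: [3.141, -0.002, 0.242]
contact_force: [0.7, -0.4, -0.2]
opening: 0.004
```

Emit:
{"name": "jog_arm", "arguments": {
  "increments": "0 -0.5 0 0 0 0 -1;0 -0.6 0 0 0 0 -1;0 -0.6 0 0 0 0 -1;0 -0.6 0 0 0 0 -1;0 -0.6 0 0 0 0 -1;0 -0.6 0 0 0 0 -1;0 0 0 0 0 0 -1;0 0 0 0 0 0 -1"
}}

```text
clock: 10.1
eef_pos: [587.7, -30.7, 49.0]
tcp_rot: [-3.141, 0.001, 0.242]
contact_force: [0.1, 1.0, 0.5]
opening: 0.002
```

Run:
```python
from h import *
s,i,im=snap("w8")
```

```text
10.1 [587.7 -30.7  49. ] [-3.141e+00  1.000e-03  2.420e-01] F [0.12 0.98 0.45] panel [   0.3 -121.3]
```

View pics/w8.png

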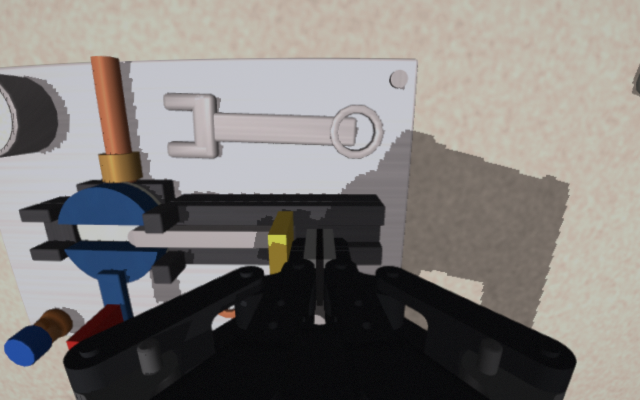

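Emit:
{"name": "jog_arm", "arguments": {
  "increments": "0 -0.6 0 0 0 0 -1;0 -0.6 0 0 0 0 -1;0 -0.6 0 0 0 0 -1;0 -0.6 0 0 0 0 -1;0 -0.6 0 0 0 0 -1;0 -0.6 0 0 0 0 -1;0 0 0 0 0 0 -1;0 0 0 0 0 0 -1"
}}

```text
clock: 10.95
eef_pos: [579.3, 4.2, 49.2]
tcp_rot: [-3.141, 0.0, 0.242]
contact_force: [0.2, 0.3, 0.4]
opening: -0.0
```

Run:
```python
from h import *
s,i,im=snap("w9")
```

```text
10.95 [579.3   4.2  49.2] [-3.141  0.     0.242] F [0.2  0.33 0.41] panel [  0.4 -85.5]
```

View pics/w9.png

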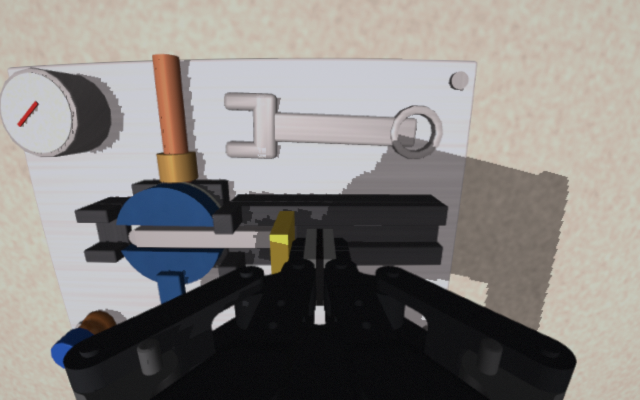

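Emit:
{"name": "jog_arm", "arguments": {
  "increments": "0 -0.5 0 0 0 0 -1;0 -0.5 0 0 0 0 -1;0 -0.4 0 0 0 0 -1;0 -0.3 0 0 0 0 -1;0 -0.2 0 0 0 0 -1;0 0 0 0 0 0 -1;0 0 0 0 0 0 -1;0 0 0 0 0 0 -1"
}}

```text
clock: 11.8
eef_pos: [575.0, 22.3, 49.3]
tcp_rot: [-3.142, -0.0, 0.242]
contact_force: [-1.2, -0.2, 0.1]
opening: 0.001
```

Run:
```python
from h import *
s,i,im=snap("w10")
cv2.imwrite("pics/w10a.png",cv2.resize(np.ascontiguousarray(im[150:310,120:340]),None,fx=3.6,fy=3.6,interpolation=cv2.INTER_CUBIC))
```

```text
11.8 [575.   22.3  49.3] [-3.142 -0.     0.242] F [-1.22 -0.2   0.11] panel [  0.6 -66.9]
```

View pics/w10a.png

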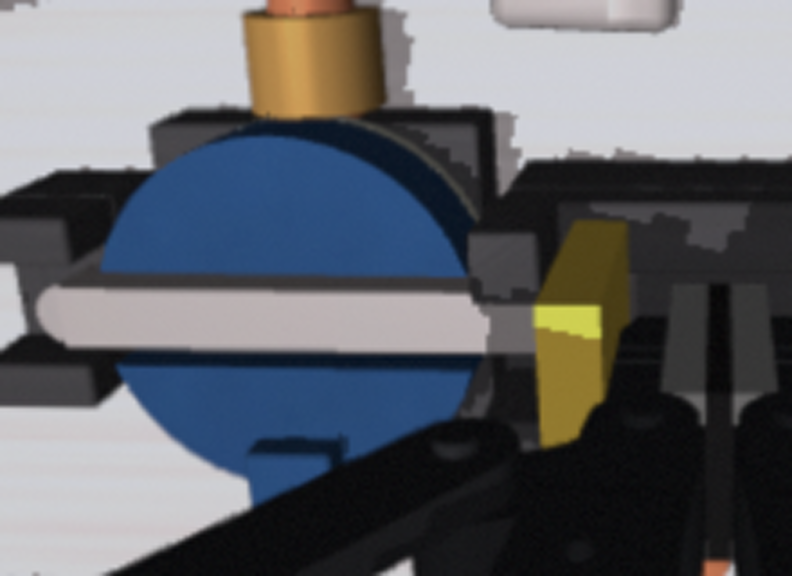

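Emit:
{"name": "jog_arm", "arguments": {
  "increments": "0 -0.1 0 0 0 0 -1;0 -0.1 0 0 0 0 -1;0 -0.1 0 0 0 0 -1;0 -0.1 0 0 0 0 -1;0 0 0 0 0 0 -1;0 0 0 0 0 0 -1;0 0 0 0 0 0 -1;0 0 0 0 0 0 -1"
}}

```text
clock: 12.65
eef_pos: [574.2, 25.6, 49.3]
tcp_rot: [3.141, -0.0, 0.242]
contact_force: [-0.9, -5.3, -0.8]
opening: -0.001
```

Run:
```python
from h import *
s,i,im=snap("w11")
cv2.imwrite("pics/w11a.png",cv2.resize(np.ascontiguousarray(im[150:310,120:340]),None,fx=3.6,fy=3.6,interpolation=cv2.INTER_CUBIC))
```

```text
12.65 [574.2  25.6  49.3] [ 3.141 -0.     0.242] F [-0.86 -5.31 -0.85] panel [  0.6 -63.5]
```

View pics/w11a.png

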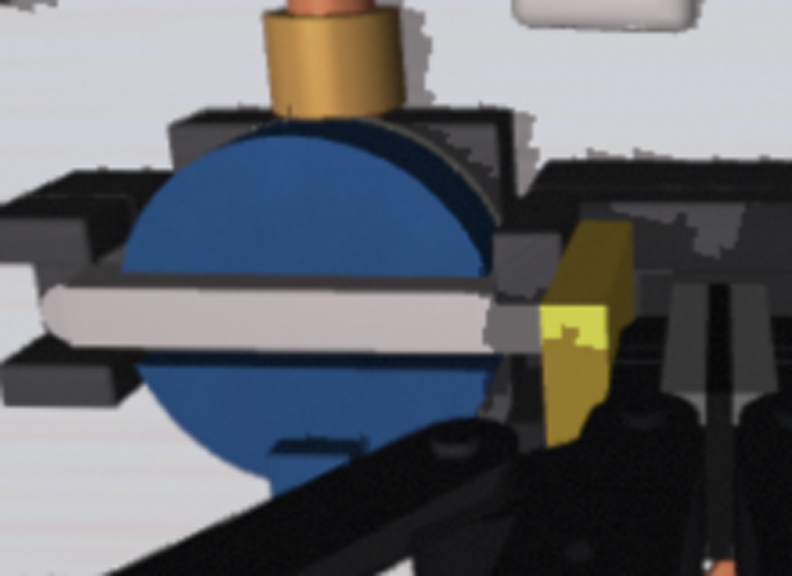

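Emit:
{"name": "jog_arm", "arguments": {
  "increments": "0 -0.1 0 0 0 0 -1;0 0 0 0 0 0 -1;0 0 0 0 0 0 -1;0 0 0 0 0 0 -1;0 0 0 0 0 0 -1;0 0 0 0 0 0 -1;0 0 0 0 0 0 -1;0 0 0 0 0 0 -1"
}}

```text
clock: 13.5
eef_pos: [574.2, 25.7, 49.4]
tcp_rot: [3.139, -0.0, 0.243]
contact_force: [1.7, -11.3, -0.3]
opening: 0.002
```

Run:
```python
from h import *
s=r.sense();print(s["contact_force"],pan(s["eef_pos"]))
```

```text
[  1.66410986 -11.25845939  -0.29927426] [  0.5772452  -63.36001626]
```

Emit:
{"name": "jog_arm", "arguments": {
  "increments": "0 0.5 0 0 0 0 -1;0 0.8 0 0 0 0 -1;0 1 0 0 0 0 -1;0 0 -3 0 0 0 -1;0 0 -4 0 0 0 -1;0 0 -4 0 0 0 -1;-3 0 0 0 0 0 -1;-4 0 0 0 0 0 -1"
}}

```text
clock: 14.3
eef_pos: [512.9, -12.3, 160.9]
tcp_rot: [3.141, -0.004, 0.242]
contact_force: [-0.9, -0.8, 0.7]
opening: 0.001
```

Emit:
{"name": "jog_arm", "arguments": {
  "increments": "-2 -3 0 0 0 0 -1;0 0 0 0 0 0 -1;0 0 0 0 0 0 -1;0 0 0 0 0 0 -1;0 0 0 0 0 0 -1;0 0 0 0 0 0 -1;0 0 0 0 0 0 -1;0 0 0 0 0 0 -1"
}}

```text
clock: 15.1
eef_pos: [484.8, 12.3, 159.1]
tcp_rot: [-3.142, 0.0, 0.242]
contact_force: [-0.2, 0.1, 0.6]
opening: 0.001
```

Run:
```python
from h import *
s,i,im=snap("w12")
for P in [(0,-51,75),(0,-43,75),(0,46,42),(0,-43,58)]:
    w=O+EX*P[0]+EY*P[1];print(P,proj(i,[*w,P[2]]))
cv2.imwrite("pics/w12a.png",cv2.resize(np.ascontiguousarray(im[10:150,200:440]),None,fx=3.3,fy=3.3,interpolation=cv2.INTER_CUBIC))
```

```text
15.1 [484.8  12.3 159.1] [-3.142  0.     0.242] F [-0.17  0.08  0.59] panel [-89.4 -55. ]
(0, -51, 75) [[313.03468864  85.26437316]]
(0, -43, 75) [[302.28667324  85.28126903]]
(0, 46, 42) [[201.35604398  90.40678149]]
(0, -43, 58) [[303.47226623  87.5956843 ]]
```

View pics/w12.png

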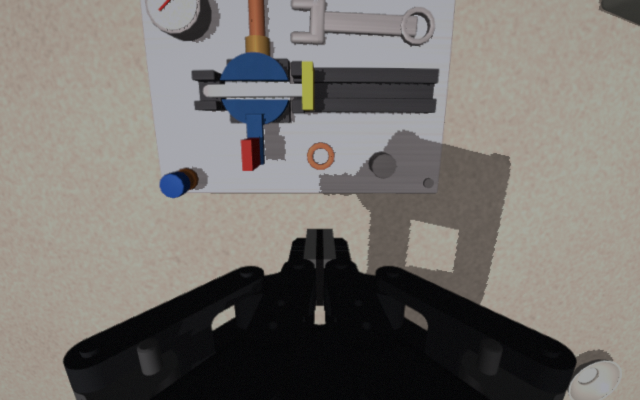

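View pics/w12a.png

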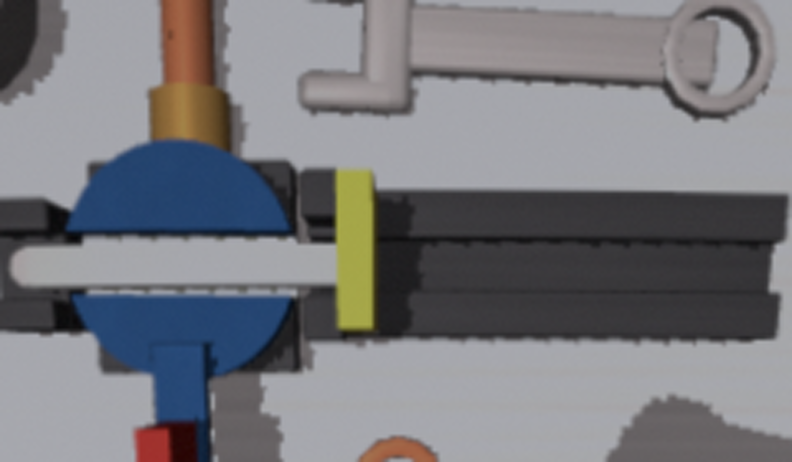

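The picture shows the bar lying through the slot. Its nose is in the keeper at (203,90). The tab front is at column 302, against a predicted home position of 302.3. The tab is flush on the stop blocks, and the ring, cap, vial and spanner have not moved. The arm is clear, so I am handing in.

Run:
```python
from rig import r
print(r.sign_off())
```

```text
the job is handed in; nothing more can be done
None
```

The gas valve is locked shut and the job is handed in at about 15 s of the 48 s allowed.

- **Disc:** With the fingers shut, I pushed the red fin anticlockwise from about 1.08 rad to about 0.01 rad. The picture taken after backing off the fin showed the slot in line with the bar.
- **Bar:** I pushed the yellow tab by its far face. It stopped solidly against the stop blocks: another 1 mm of commanded push raised the force from 5 to 11 N with almost no movement.
- **Last picture, after moving clear:** The tab front is at pixel column 302, where 302.3 was predicted for fully home. The nose is in the keeper and the bar lies straight through the slot. The spanner, gasket, cap and vial look undisturbed. Contact force was near zero.

No check failed. The fingers turned out about 5 mm wider on each side than I had assumed, so the fin turned further than planned part-way through. I measured the angle and corrected for it before the slot was aligned. I did not re-photograph the dewar, wipes box or dish in full at the end, but the arm's path stayed well away from all three.

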